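# Load and seal a gel tray in the casting stand

## Robot

A 7-joint arm with a two-finger parallel gripper is mounted at the origin on a cart in front of the work surface, level with it; the furniture and walls round the work are solid. World frame = base frame: x ahead of the robot, y to its left, z up, the work surface at z = 0. Lengths are in m, angles in rad, forces in N, time in s.
With the tool pointing down it reaches from about 0.425 to 0.925 m from the base axis. Payload 6.8 kg.
Tool frame: the origin (TCP) lies on the centre line of the jaws, within the pads' length; the fingertips stand 14 mm ahead of it and the grasp point (between the pads) lies 5 mm behind it (r.nose_length is the distance from the TCP to the fingertips, in m); z points along the fingers, y is the direction in which the jaws open and shut (so a half turn about z gives the same grasp; the last joint's range is limited). The gripper opens to 85 mm and grips with 20 to 120 N. Pads are 22 mm wide; open, the fingers measure 114 mm over their backs; the gripper's body (76 mm by 85 mm) begins 54 mm behind the grasp point. The pads swing forward as they close: fully open they stand 13 mm farther back than shut.
Start: joints at [-1.278, 0.477, 0.022, 1.555, -0.011, 1.109, -0.083], TCP at [0.263, 0.622, 0.245] pointing down, gripper open.
Joint ranges: [-2.96, 2.96], [-0.34, 2.1], [-1.41, 1.46], [0.24, 2.44], [-1.37, 4.51], [0.17, 1.92], [-2.96, 2.96]. Speed limits (rad/s): [2.39, 2.39, 3.14, 3.14, 3.14, 3.14, 3.14].

## Interface

Orientations are given as a rotation vector (axis times angle).
In Python, from bench import r, imaging, look_for, outline_of gives the robot as it stands. The module is installed in compiled form; this text tells all that it offers.
- The arm moves only by the tool carry_out, never from a script. Its arguments are lists of equal length, an entry for each row: "offset": the shift along the tool's x, y, z as a fraction of full scale, a list of three; "turn": the turn, a rotation vector about the tool's x, y, z as a fraction of full scale, a list of three. A call has 1 to 8 rows; each row is the pose to reach, as a shift and turn from the pose commanded when the call began, along the tool's axes at that moment; what a row does not reach only later rows make up. Full scale, the value 1, is 0.5 m for a shift and 1.5 rad for a turn. A row lasts 1/10 s, in which the tool goes at most 50 mm and 8.59 degrees, less where a joint would pass 70% of its speed; a pose out of reach is approached as far as the arm can. A call with a number of a shift or a turn outside -1 to 1 is refused whole. A call with a gripper value outside its range is refused whole. "hand" is the closure, from 0 (fully open) to 1 (shut), set as the call begins (left out, the last holds). The fingers move at their own pace and stop on an object; "force" is the grip in N (left out, the last holds). Time passes only in rows, so rows that repeat a pose let the fingers close. It gives the time, the measured TCP pose, the force and the opening at its end, in the units of the state.
- r.get_obs(): the state, without advancing time (a new reading comes with each control period).
- imaging.grab_frame(name): name is "side" or "top" or "wrist"; returns a dict with "pixels" (384x512x3 uint8, red, green, blue), "fx", "fy", "cx", "cy" (pixels), "R" (3x3) and "t" (3): a world point X has camera coordinates R X + t. Camera axes: x right, y down, z forward; pixel columns grow to the right and rows downward; lengths in m; the calibration is good to about 2 mm. A picture is of the moment at which its call begins. There is no depth.
- r.hand_in(): hands the job in, once; it reports no verdict.
Trained networks look in the newest picture that a camera, given by its name, has taken for a name from the list of things; names that differ only in an ending like _2 or _b are one class to them, and where a whole thing is asked for, a point or a joint stands for the part that bears it (a point fixed in the world has none). Each returns a list of dicts, best first, with "score" (0 to 1); they miss things now and then, are a little off and sometimes report something else, mostly with a low value. They report only what shows in the picture. A call takes as long as a camera call.
- look_for(query, camera): "xyz" ([x, y, z] in m, in the coordinates of the camera as it stood for that picture, good to about 4 mm: the middle of the surface that is visible of it).
- outline_of(query, camera): "region" (384x512 bool, what is visible of it).
The state is a dict: "clock": time; "joints": joint angles; "qvel": joint speeds; "tau": joint torques, N m; "tcp_pos": TCP position; "orientation": TCP orientation; "contact_force": force on the tool from outside, world axes, zero at the start; "moment": the same for the moment, N m; "grip_width": finger opening in m.
Only numpy, scipy, OpenCV 4.12 (cv2) and the standard library are available. Lean on these libraries where they do the work, as an engineer would, in place of code of your own. Each camera call takes 0.05 s, during which the arm holds its last target. There are 200 camera calls.

## Task

Get the casting stand ready for pouring a gel: set the amber tray flat on the white deck between the two rubber-faced end walls, then turn the blue knob under the stand's grey arm clockwise (seen from above) to bring the sprung gate up to the tray, and a little further until the gate squeezes the tray firmly against the fixed wall, about 18 newtons. Stop there: at over 32 newtons the tray bows. Let go, and leave the comb, bottles and timer where they are.

Things in the scene. Friction and masses are not known exactly. Their poses are not given: they have to be found in the camera images.
- caster: the casting stand, fixed to the bench; origin on the bench under the middle of the tray bay, y axis along the stand from the grey drive end (-y) to the fixed end wall (+y), x across, z up. White deck 84 mm wide, its top 26 mm above the bench. End wall and gate reach 57 mm above the bench. Grey drive housing at y = -132 to -102 mm, 54 mm high, with the grey arm running out of it
- bay (a point): middle of the tray bay on the deck's top; axes as the stand. Two side ribs 5 mm high stand on the deck, inner faces at x = -34 and +34 mm, y = -40 to +45 mm. The fixed wall's rubber face is at y = +52 mm. The sprung gate closes the other end; its rubber face starts somewhere between y = -61 and -53 mm (it follows the knob, is not measured) and moves to +y as the knob closes it
- arm (a point): middle of the grey drive arm's top, 50 mm above the bench, y = -166 mm in the stand's frame; axes as the stand. The arm is a straight bar 14 mm wide (x), 12 mm thick, from the housing to y = -212 mm; a 3 mm nut stands on it over the knob. The knob hangs 2 mm under the arm. Fingers that straddle the arm from above clear it while their closing line is within 0.7 rad of the stand's x axis
- knob_mid (a point): centre of the blue fluted knob under the arm, on its vertical axis, at y = -194 mm in the stand's frame; axes as the stand, not turning. 44 mm across, 20 mm high (16 to 36 mm above the bench). Clockwise from above closes the gate, 6 mm per rad; 1.3 to 2.6 rad are needed, the first 0.9 at least free of the tray, so more than one grip. A drag washer resists with 0.20 N m and keeps it put
- end_gasket: black rubber face of the fixed end wall, 74 x 24 mm; origin as the stand's. How the squeeze on it feels at the knob: each newton on the tray adds 0.006 N m to the closing torque, so 18 N is 0.11 N m more than free running (at rest the drag may hold up to 0.20 N m either way: compare like with like). The gate's springs give 1 mm for about 8 N: from first touch about 0.4 rad more makes 18 N
- tray_mid (a point): centre of the loose amber gel tray, 12 mm above its underside; axes x across, y along, z up. 62 mm wide (x), 100 mm long (y), 24 mm high, floor and long walls 5 mm thick, ends open, comb slots in the walls near its +y end; either way round will do. 0.1 to 0.16 kg. Grip it across its width
- comb: white comb lying flat, 70 x 26 x 5 mm, bystander; origin under its middle
- bottle: reagent bottle with blue cap, 54 mm across, 106 mm high, bystander; origin under its middle
- lab_timer: white timer, 60 x 60 x 22 mm, bystander; origin under its middle
- dye_bottle: white dropper bottle, 44 x 60 x 150 mm, bystander; origin under its middle

How it is judged:
By the outcome, as a careful person would: the job done as asked, in the order asked, and still so for the second after the job is handed in, with the robot touching nothing.
It also fails if it takes over 64 s, if anything falls off the work surface, if the arm or the gripper's body presses on something with over 40 N, if the wrist force passes 120 N, or if a joint passes its speed limit or range.

## Working session

There is one attempt and no reset: what is moved stays moved. The work goes in short steps, Python scripts to look and compute and a tool call to move; the robot and the scene stay as the last step left them, time stands still between calls to the robot, and variables do not carry over. Pictures are saved under pics/ and viewed, about 8 in all and at most 12, crops included, and the job is handed in when it is done.

Besides the shell and the picture viewer there is one more tool, called after ">>>" as name(argument=value, ...) on one line, values as JSON. carry_out: Moves the arm, as the interface text tells. Shift numbers are shares of 0.5 m and turn numbers shares of 1.5 rad, none past 1 either way. Its arguments: {"type":"object","properties":{"offset":{"type":"array","items":{"type":"array","items":{"type":"number","minimum":-1,"maximum":1}}},"turn":{"type":"array","items":{"type":"array","items":{"type":"number","minimum":-1,"maximum":1}}},"hand":{"type":"number"},"force":{"type":"number"}},"required":["offset","turn"]}

```bash
mkdir -p pics; cat > h.py <<'E'
import numpy as np, cv2
from bench import r, imaging, look_for, outline_of
from scipy.spatial.transform import Rotation as Ro
def grab(c,fn=None):
    f=imaging.grab_frame(c)
    if fn: cv2.imwrite('pics/'+fn,cv2.cvtColor(f['pixels'],cv2.COLOR_RGB2BGR))
    return f
def w(f,x): return f['R'].T@(np.array(x)-f['t'])
def proj(f,X):
    c=f['R']@np.array(X)+f['t']; return np.array([f['fx']*c[0]/c[2]+f['cx'],f['fy']*c[1]/c[2]+f['cy']])
def ray(f,u,v,z):
    "world point at height z on the pixel's ray"
    d=f['R'].T@np.array([(u-f['cx'])/f['fx'],(v-f['cy'])/f['fy'],1]); o=-f['R'].T@f['t']
    return o+d*(z-o[2])/d[2]
def st():
    o=r.get_obs(); R=Ro.from_rotvec(o['orientation']).as_matrix()
    print('t',round(o['clock'],2),'p',np.round(o['tcp_pos'],4),'F',np.round(o['contact_force'],1),'M',np.round(o['moment'],3),'w',round(o['grip_width'],4)); print(np.round(R,3).tolist(),'q',np.round(o['joints'],3)); return o,R
E
python3 - <<'E'
from h import *
st()
for c in ['top','side']:
    f=grab(c,c+'0.png')
    print(c,'cam',np.round(-f['R'].T@f['t'],3),f['fx'])
    for q in ['caster','bay','arm','knob_mid','end_gasket','tray_mid','comb','bottle','lab_timer','dye_bottle']:
        print(q,[(round(d['score'],2),np.round(w(f,d['xyz']),3).tolist(),np.round(proj(f,w(f,d['xyz']))).tolist()) for d in look_for(q,c)[:2]])
a=cv2.imread('pics/top0.png');b=cv2.imread('pics/side0.png');cv2.imwrite('pics/both0.png',cv2.resize(np.vstack([a,b]),(400,600)))
E
```

```text
t 0.0 p [0.2632 0.6209 0.2443] F [ 0.2  1.  -0.6] M [ 0.007 -0.003 -0.021] w 0.0853
[[-0.921, 0.39, -0.001], [0.39, 0.921, -0.002], [-0.0, -0.002, -1.0]] q [-1.278  0.478  0.022  1.556 -0.012  1.109 -0.083]
top cam [0.461 0.068 1.282] 439.2400843117648
caster [(0.57, [0.506, 0.084, 0.027], [250.0, 214.0])]
bay [(0.68, [0.501, 0.087, 0.025], [249.0, 216.0])]
arm [(0.95, [0.503, 0.09, 0.026], [248.0, 216.0]), (0.7, [0.451, -0.349, 0.091], [409.0, 237.0])]
knob_mid [(0.75, [0.507, 0.089, 0.027], [249.0, 214.0])]
end_gasket [(0.24, [0.68, 0.385, 0.081], [143.0, 149.0])]
tray_mid [(0.62, [0.457, 0.395, 0.007], [142.0, 230.0]), (0.31, [0.507, 0.085, 0.023], [250.0, 214.0])]
comb [(0.46, [0.632, 0.166, 0.008], [223.0, 171.0])]
bottle [(0.94, [0.674, 0.383, 0.082], [143.0, 151.0])]
lab_timer [(0.89, [0.601, 0.471, 0.021], [117.0, 179.0])]
dye_bottle [(0.93, [0.454, -0.351, 0.091], [410.0, 236.0])]
side cam [ 0.023 -0.87   0.69 ] 387.53728743743636
caster [(0.9, [0.496, 0.055, 0.029], [238.0, 208.0])]
bay [(0.65, [0.496, 0.056, 0.033], [238.0, 207.0])]
arm [(0.67, [0.498, 0.061, 0.038], [238.0, 205.0])]
knob_mid [(0.86, [0.495, 0.06, 0.033], [237.0, 207.0])]
end_gasket []
tray_mid [(0.65, [0.457, 0.382, 0.004], [189.0, 177.0])]
comb []
bottle [(0.82, [0.676, 0.381, 0.054], [239.0, 153.0]), (0.23, [0.494, 0.057, 0.032], [237.0, 207.0])]
lab_timer [(0.54, [0.595, 0.462, 0.016], [213.0, 158.0])]
dye_bottle [(0.65, [0.446, -0.373, 0.068], [308.0, 288.0])]
```

View pics/top0.png

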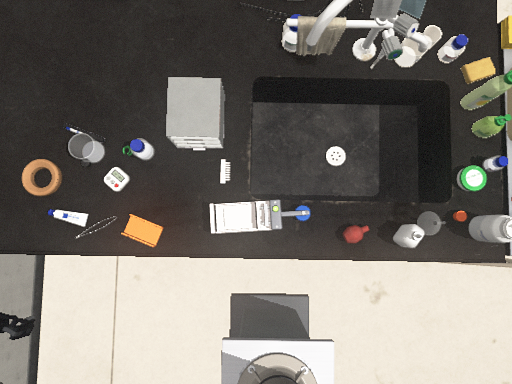

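View pics/side0.png

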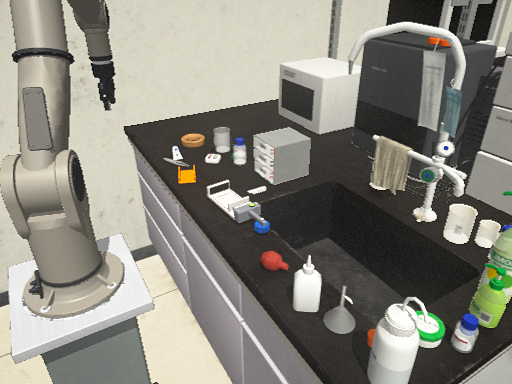

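The top view shows the stand along world y, with the fixed wall at column 210, the knob at (303,213), and the tray at (142,231), tilted. The side view agrees. Next I take yaws from the outlines.

```bash
python3 - <<'E'
from h import *
f=grab('top')
m=outline_of('tray_mid','top')
for d in m[:1]:
    g=d['region'].astype(np.uint8); rect=cv2.minAreaRect(cv2.findNonZero(g)); print('tray',d['score'],g.sum(),rect)
    for p in cv2.boxPoints(rect): print(np.round(ray(f,p[0],p[1],.02),3))
for d in outline_of('caster','top')[:1]:
    g=d['region'].astype(np.uint8); rect=cv2.minAreaRect(cv2.findNonZero(g)); print('caster',d['score'],g.sum(),rect)
    for p in cv2.boxPoints(rect): print(np.round(ray(f,p[0],p[1],.04),3))
# blue knob
hsv=cv2.cvtColor(f['pixels'],cv2.COLOR_RGB2HSV); b=cv2.inRange(hsv,(95,120,60),(130,255,255)); b[:, :280]=0;b[:, 320:]=0;b[:200]=0;b[230:]=0
ys,xs=np.nonzero(b);print('blue',xs.mean(),ys.mean(),len(xs),ray(f,xs.mean(),ys.mean(),.036))
o,R=st(); 
fw=grab('wrist'); print('wristcam in tool', R.T@(-fw['R'].T@fw['t']-o['tcp_pos']), (fw['R']@R).round(3).tolist(), fw['fx'])
E
```

```text
tray 0.96 762 ((141.96237182617188, 229.90716552734375), (35.13844299316406, 22.31574821472168), 22.932104110717773)
[0.446 0.45  0.02 ]
[0.505 0.428 0.02 ]
[0.467 0.334 0.02 ]
[0.409 0.356 0.02 ]
caster 0.6 2498 ((259.4189758300781, 214.77349853515625), (32.94873809814453, 101.34561920166016), 88.75463104248047)
[0.546 0.203 0.04 ]
[ 0.558 -0.084  0.04 ]
[ 0.465 -0.087  0.04 ]
[0.453 0.198 0.04 ]
blue 302.45081967213116 212.68032786885246 122 [ 0.51396323 -0.06393718  0.036     ]
t 1.25 p [0.2634 0.6215 0.2453] F [0.4 0.3 0.7] M [-0.033 -0.007  0.011] w 0.0858
[[-0.921, 0.39, 0.0], [0.39, 0.921, 0.0], [0.0, 0.0, -1.0]] q [-1.278  0.477  0.022  1.555 -0.011  1.109 -0.083]
wristcam in tool [ 0.07303586  0.00036021 -0.12810849] [[-0.0, 1.0, -0.0], [-0.958, -0.0, -0.286], [-0.286, 0.0, 0.958]] 331.8045479347323
```

>>> carry_out(offset=[[-0.536,-0.271,0.09],[-0.536,-0.271,0.09],[-0.536,-0.271,0.09],[-0.536,-0.271,0.09],[-0.536,-0.271,0.09],[-0.536,-0.271,0.09],[-0.536,-0.271,0.09],[-0.536,-0.271,0.09]], turn=[[0,0,0.76],[0,0,0.76],[0,0,0.76],[0,0,0.76],[0,0,0.76],[0,0,0.76],[0,0,0.76],[0,0,0.76]], hand=0)

```text
clock: 2.1
tcp_pos: [0.4591, 0.3896, 0.2003]
orientation: [2.199, 2.243, -0.0]
contact_force: [-0.6, 1.0, 0.3]
grip_width: 0.0853
```

>>> carry_out(offset=[[0,0,0],[0,0,0],[0,0,0],[0,0,0]], turn=[[0,0,0.1],[0,0,0.2],[0,0,0.263],[0,0,0.263]])

```text
clock: 2.5
tcp_pos: [0.4571, 0.3924, 0.2003]
orientation: [2.588, 1.781, 0.0]
contact_force: [-0.3, 0.2, -0.2]
grip_width: 0.0856
```

```bash
cat > tray.py <<'E'
from h import *
import sys
o,R=st(); print(r.nose_length)
f=grab('wrist',sys.argv[1])
for d in look_for('tray_mid','wrist')[:1]: print(d['score'],w(f,d['xyz']).round(4))
d=outline_of('tray_mid','wrist')[0]
g=d['region'].astype(np.uint8); rect=cv2.minAreaRect(cv2.findNonZero(g)); print(d['score'],g.sum(),rect)
P=np.array([ray(f,p[0],p[1],.024) for p in cv2.boxPoints(rect)]); print(P.round(4)); print('mid',P.mean(0).round(4),'edges',np.linalg.norm(P[1]-P[0]),np.linalg.norm(P[2]-P[1]))
E
python3 tray.py w1.png
```

```text
t 2.5 p [0.4571 0.3924 0.2003] F [-0.3  0.2 -0.2] M [ 0.082 -0.049  0.008] w 0.0856
[[0.357, 0.934, 0.0], [0.934, -0.357, -0.0], [-0.0, 0.0, -1.0]] q [-1.133  0.426  0.421  1.803 -0.208  0.956 -0.989]
0.014
0.75 [0.4539 0.397  0.0038]
0.58 6552 ((250.0, 168.0), (67.99998474121094, 105.99998474121094), 0.0)
[[0.4054 0.3604 0.024 ]
 [0.4449 0.4544 0.024 ]
 [0.5018 0.4327 0.024 ]
 [0.4679 0.3366 0.024 ]]
mid [0.455 0.396 0.024] edges 0.10191615095410056 0.06094017949118972
```

View pics/w1.png

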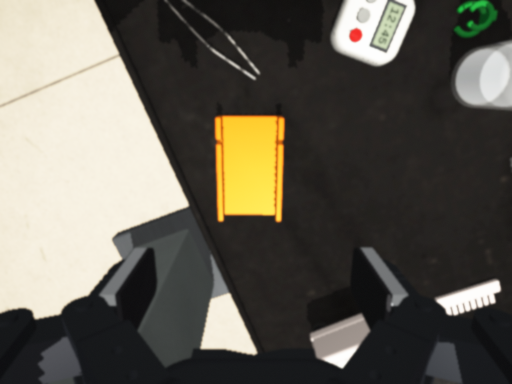

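The tray sits squarely in the wrist view at (250,168), aligned with the tool axes. Descending and gripping.

>>> carry_out(offset=[[0.005,-0.006,0.1],[0.005,-0.006,0.2],[0.005,-0.006,0.29],[0.005,-0.006,0.34],[0.005,-0.006,0.36],[0.005,-0.006,0.36]], turn=[[0,0,0],[0,0,0],[0,0,0],[0,0,0],[0,0,0],[0,0,0]])

```text
clock: 3.25
tcp_pos: [0.455, 0.3951, 0.0194]
orientation: [2.586, 1.783, -0.003]
contact_force: [0.1, 0.1, 0.1]
grip_width: 0.0855
```

>>> carry_out(offset=[[0,0,0],[0,0,0],[0,0,0],[0,0,0],[0,0,0],[0,0,0],[0,0,0]], turn=[[0,0,0],[0,0,0],[0,0,0],[0,0,0],[0,0,0],[0,0,0],[0,0,0]], hand=0.6, force=40)

```text
clock: 3.95
tcp_pos: [0.4565, 0.3966, 0.0224]
orientation: [-2.586, -1.782, -0.005]
contact_force: [-0.7, -0.5, 7.5]
grip_width: 0.0609
```

```bash
python3 - <<'E'
from h import *
st(); f=grab('wrist','w2.png')
E
```

```text
t 3.95 p [0.4565 0.3966 0.0224] F [-0.7 -0.5  7.5] M [-0.096  0.238 -0.054] w 0.0609
[[0.356, 0.934, 0.002], [0.934, -0.356, 0.003], [0.003, 0.001, -1.0]] q [-1.05   0.67   0.312  1.893 -0.333  0.625 -0.894]
```

View pics/w2.png

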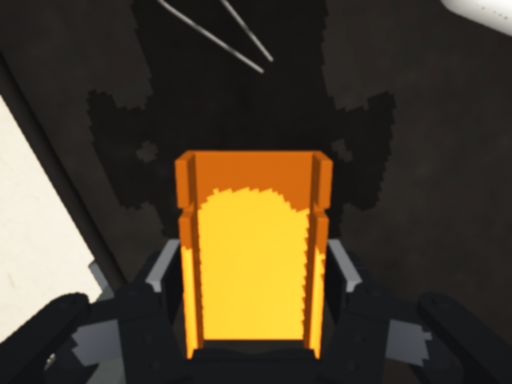

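>>> carry_out(offset=[[0,0,-0.08],[0,0,-0.16],[-0.05,0.03,-0.25],[-0.12,0.07,-0.32],[-0.2,0.12,-0.36],[-0.28,0.17,-0.36],[-0.36,0.22,-0.36],[-0.43,0.262,-0.36]], turn=[[0,0,0],[0,0,0],[0,0,-0.03],[0,0,-0.08],[0,0,-0.13],[0,0,-0.18],[0,0,-0.23],[0,0,-0.27]])

```text
clock: 4.8
tcp_pos: [0.5015, 0.1452, 0.2017]
orientation: [2.174, 2.267, 0.004]
contact_force: [0.6, -0.4, -1.0]
grip_width: 0.0605
```

>>> carry_out(offset=[[-0.035,0,0],[-0.035,0,0],[-0.035,0,0]], turn=[[0,0,0],[0,0,0],[0,0,0]])

```text
clock: 5.1
tcp_pos: [0.5019, 0.131, 0.2009]
orientation: [-2.176, -2.265, -0.002]
contact_force: [0.2, 0.5, -1.5]
grip_width: 0.0611
```

```bash
python3 - <<'E'
from h import *
st(); f=grab('wrist','w3.png')
print(f['cx'],f['cy'],'bay',proj(f,[.506,.13,.026]))
for q in ['end_gasket','bay','caster']:
  for d in look_for(q,'wrist')[:1]: print(q,d['score'],w(f,d['xyz']).round(4))
np.savez('w3.npz',**f)
E
```

```text
t 5.1 p [0.5019 0.131  0.2009] F [ 0.2  0.5 -1.5] M [ 0.019 -0.001 -0.035] w 0.0611
[[-0.04, 0.999, 0.001], [0.999, 0.04, 0.001], [0.001, 0.001, -1.0]] q [-0.722  0.283  0.415  1.995 -0.147  0.89  -0.188]
253.25994980854315 191.0913049306682 bay [257.55248009 175.00334266]
end_gasket 0.56 [0.4888 0.1863 0.0527]
bay 0.86 [0.4983 0.1691 0.0286]
caster 0.67 [0.4937 0.1767 0.0241]
```

View pics/w3.png

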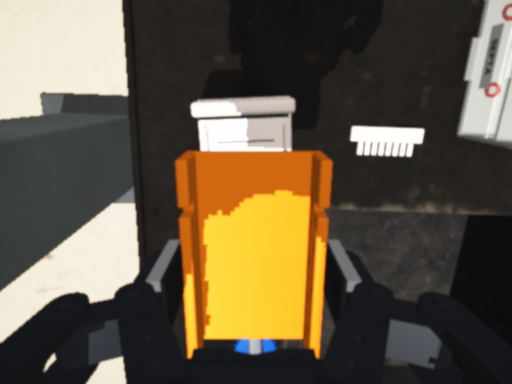

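```bash
python3 - <<'E'
from h import *
a=cv2.imread('pics/w3.png')[85:155,180:310]; b=cv2.imread('pics/top0.png')[190:245,200:322]
a=cv2.resize(a,None,fx=6,fy=6,interpolation=cv2.INTER_CUBIC)[:, :780]; b=cv2.resize(b,(780,352//2*2),interpolation=cv2.INTER_CUBIC)
cv2.imwrite('pics/c1.png',cv2.resize(np.vstack([a[:, :780],b[:, :780]]),(780,600)) if 0 else np.vstack([cv2.resize(a,(600,323)),cv2.resize(b,(600,270))]))
f=dict(np.load('w3.npz'))
g=cv2.cvtColor(f['pixels'],cv2.COLOR_RGB2GRAY).astype(float)
def edge(v,lo=70):  # subpixel crossing
    i=np.nonzero((v[:-1]<lo)&(v[1:]>=lo))[0]; j=np.nonzero((v[:-1]>=lo)&(v[1:]<lo))[0]
    return [round(k+(lo-v[k])/(v[k+1]-v[k]),2) for k in i],[round(k+(lo-v[k])/(v[k+1]-v[k]),2) for k in j]
for row in range(98,150,4): print(row,edge(g[row,185:305]))
for col in range(196,294,8): print(col,edge(g[85:118,col]))
E
```

```text
98 ([np.float64(25.0)], [np.float64(109.15)])
102 ([np.float64(5.59)], [np.float64(110.54)])
106 ([np.float64(3.82)], [np.float64(110.53)])
110 ([np.float64(4.28)], [np.float64(110.03)])
114 ([np.float64(4.78), np.float64(101.65)], [np.float64(85.5), np.float64(106.65)])
118 ([np.float64(9.17)], [np.float64(106.57)])
122 ([np.float64(11.38)], [np.float64(106.58)])
126 ([np.float64(11.5)], [np.float64(106.61)])
130 ([np.float64(12.1)], [np.float64(106.86)])
134 ([np.float64(12.38)], [np.float64(106.91)])
138 ([np.float64(12.54)], [np.float64(106.93)])
142 ([np.float64(13.2)], [np.float64(106.95)])
146 ([np.float64(13.4)], [np.float64(106.93)])
196 ([np.float64(14.46)], [])
204 ([np.float64(13.18)], [])
212 ([np.float64(12.88)], [])
220 ([np.float64(12.7)], [])
228 ([np.float64(12.23)], [])
236 ([np.float64(11.91)], [])
244 ([np.float64(11.71), np.float64(31.36)], [np.float64(30.32)])
252 ([np.float64(11.11), np.float64(31.88)], [np.float64(29.85)])
260 ([np.float64(10.91), np.float64(31.63)], [np.float64(29.6)])
268 ([np.float64(10.65), np.float64(31.21)], [np.float64(29.23)])
276 ([np.float64(10.08), np.float64(30.9)], [np.float64(28.85)])
284 ([np.float64(9.86), np.float64(30.51)], [np.float64(28.62)])
292 ([np.float64(11.74)], [np.float64(28.19)])
```

View pics/c1.png

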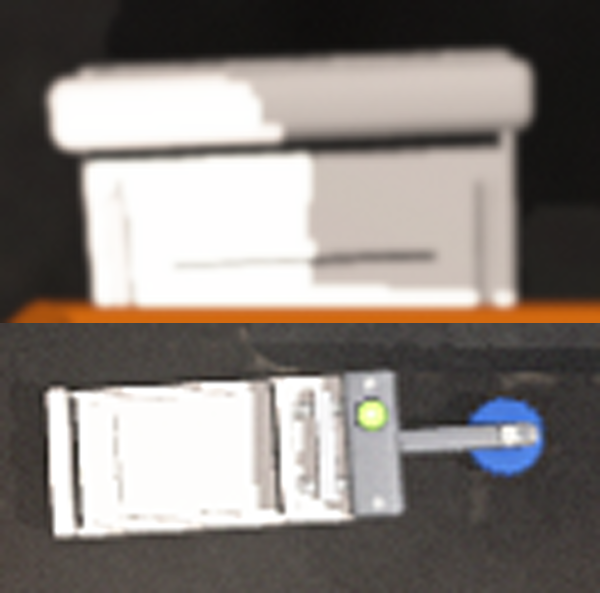

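The crops show the wall's top at rows 97–114 and the deck's edges at columns 197 and 292. The stand is yawed about 0.04 more than the tool. I turn that into positions.

```bash
python3 - <<'E'
from h import *
f=dict(np.load('w3.npz')); print('cam',-f['R'].T@f['t'])
yw=.08; X=np.array([np.cos(yw),np.sin(yw),0]);Y=np.array([-np.sin(yw),np.cos(yw),0])
L=ray(f,197.4,134,.026);Rr=ray(f,291.9,134,.026);print('deck',L,Rr,'width',(Rr-L)@X,'mid',(L+Rr)/2)
for u,v,z in [(244,96.7,.057),(244,115.2,.057),(244,116.4,.026),(244,115.2,.05),(189,106,.05),(295.6,106,.05)]: print(u,v,z,ray(f,u,v,z).round(4))
# top camera
t=grab('top'); P=lambda cx,cy,z: ray(t,200+cx/4.918-.4,190+(cy-323)/4.909-.4,z)
for n,a in dict(wallL=(47,463,.057),gap=(76,458,.057),gap2=(84,458,.026),nut=(517,433,.053),knob=(505,436,.036),hous=(374,443,.054),deckL=(200,388,.026),deckR=(200,527,.026),wallT=(58,388,.057),wallB=(65,535,.057)).items(): print(n,P(*a).round(4))
hsv=cv2.cvtColor(t['pixels'],cv2.COLOR_RGB2HSV); b=cv2.inRange(hsv,(95,120,60),(130,255,255)); b[:, :280]=0;b[:, 320:]=0;b[:200]=0;b[230:]=0
(c,rad)=cv2.minEnclosingCircle(cv2.findNonZero(b)); print('knob',c,rad,ray(t,c[0],c[1],.036))
E
```

```text
cam [0.49872529 0.20398041 0.32913472]
deck [0.44985214 0.16603443 0.026     ] [0.53546223 0.16942861 0.026     ] width 0.08560753505593545 mid [0.49265718 0.16773152 0.026     ]
244 96.7 0.057 [0.4918 0.2006 0.057 ]
244 115.2 0.057 [0.4923 0.1864 0.057 ]
244 116.4 0.026 [0.4916 0.1833 0.026 ]
244 115.2 0.05 [0.4921 0.1859 0.05  ]
189 106 0.05 [0.4471 0.1914 0.05  ]
295.6 106 0.05 [0.5339 0.1949 0.05  ]
wallL [0.4928 0.1977 0.057 ]
gap [0.496  0.1815 0.057 ]
gap2 [0.4969 0.1797 0.026 ]
nut [ 0.5153 -0.0685  0.053 ]
knob [ 0.5141 -0.0635  0.036 ]
hous [0.5079 0.0129 0.054 ]
deckL [0.539  0.1134 0.026 ]
deckR [0.4583 0.1115 0.026 ]
wallT [0.5354 0.1928 0.057 ]
wallB [0.4524 0.1864 0.057 ]
knob (302.2121276855469, 212.6287841796875) 8.07368278503418 [ 0.51409591 -0.06325753  0.036     ]
```

```bash
python3 - <<'E'
from h import *
f=dict(np.load('w3.npz')); o,R=st(); p=o['tcp_pos']
g=f['pixels'].astype(int)
amb=(g[...,0]>150)&(g[...,2]<90)
for c in (180,186,192,250,318,326): 
    rr=np.nonzero(amb[:,c])[0]; print(c,rr.min(),rr.max(), [((ray(f,c,v,.2025)-p)@R).round(4)[:2] for v in (rr.min(),rr.max()+1)])
for v in (160,200,300): 
    cc=np.nonzero(amb[v])[0]; print(v,cc.min(),cc.max()+1,[((ray(f,c,v,.2025)-p)@R).round(4)[1] for c in (cc.min(),cc.max()+1)])
yw=.083;T=np.array([.4962,.131,.2])
Rd=Ro.from_matrix(R); des=np.column_stack([[-np.sin(yw),np.cos(yw),0],[np.cos(yw),np.sin(yw),0],[0,0,-1]])
print('shift tool',(R.T@(T-p)).round(4),'turn',Ro.from_matrix(R.T@des).as_rotvec().round(3))
E
```

```text
t 5.35 p [0.5016 0.132  0.2003] F [-0.1  0.6 -1.2] M [ 0.05   0.032 -0.027] w 0.0608
[[-0.043, 0.999, -0.0], [0.999, 0.043, 0.0], [0.0, -0.0, -1.0]] q [-0.723  0.284  0.415  1.995 -0.146  0.89  -0.188]
180 158 238 [array([ 0.0479, -0.0281]), array([ 0.0138, -0.0303])]
186 153 344 [array([ 0.0499, -0.0256]), array([-0.0395, -0.0311])]
192 152 354 [array([ 0.0502, -0.0233]), array([-0.0452, -0.0286])]
250 152 337 [array([ 0.0502, -0.001 ]), array([-0.0358, -0.0015])]
318 152 357 [array([0.0501, 0.0252]), array([-0.0471,  0.0303])]
326 158 250 [array([0.0477, 0.0284]), array([0.0081, 0.0307])]
160 176 331 [np.float64(-0.0297), np.float64(0.0304)]
200 178 330 [np.float64(-0.03), np.float64(0.031)]
300 183 324 [np.float64(-0.0309), np.float64(0.0313)]
shift tool [-0.0007 -0.0054  0.0003] turn [-0.   -0.   -0.04]
```

>>> carry_out(offset=[[-0.006,-0.0115,0.05],[-0.006,-0.0115,0.11],[-0.006,-0.0115,0.17],[-0.006,-0.0115,0.21],[-0.006,-0.0115,0.22],[-0.006,-0.0115,0.22],[-0.006,-0.0115,0.22]], turn=[[0,0,-0.027],[0,0,-0.027],[0,0,-0.027],[0,0,-0.027],[0,0,-0.027],[0,0,-0.027],[0,0,-0.027]])

```text
clock: 6.05
tcp_pos: [0.4969, 0.1278, 0.0912]
orientation: [2.129, 2.309, 0.002]
contact_force: [0.2, -0.2, -1.6]
grip_width: 0.0609
```

```bash
python3 - <<'E'
from h import *
o,R=st(); p=o['tcp_pos']; f=grab('wrist','w4.png'); np.savez('w4.npz',**f)
g=f['pixels'].astype(int); amb=((g[...,0]>150)&(g[...,2]<90)).astype(np.uint8)
gr=cv2.cvtColor(f['pixels'],cv2.COLOR_RGB2GRAY)
a=cv2.imread('pics/w4.png'); cv2.imwrite('pics/c4.png',cv2.resize(a[20:220,120:390],None,fx=2.9,fy=2.9,interpolation=cv2.INTER_CUBIC))
E
```

```text
t 6.05 p [0.4969 0.1278 0.0912] F [ 0.2 -0.2 -1.6] M [-0.008 -0.017  0.038] w 0.0609
[[-0.081, 0.997, 0.001], [0.997, 0.081, 0.001], [0.0, 0.001, -1.0]] q [-0.652  0.444  0.346  2.086 -0.245  0.647 -0.059]
```

View pics/c4.png

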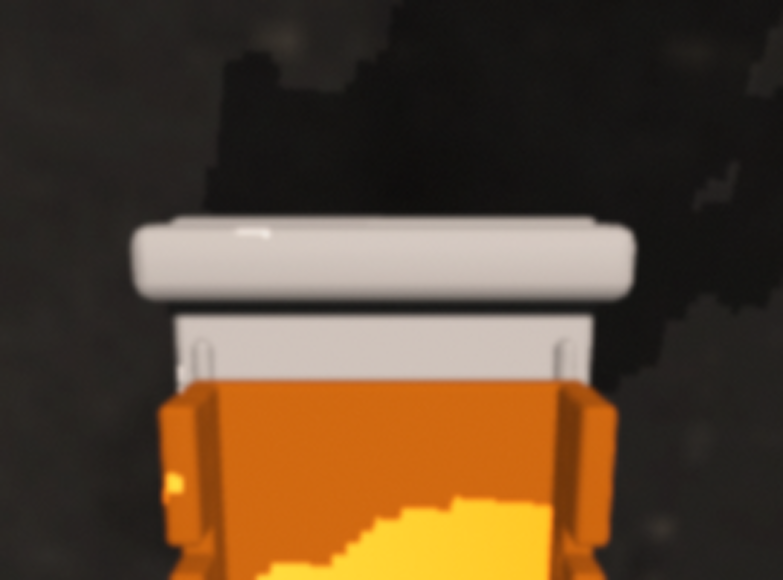

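```bash
python3 - <<'E'
from h import *
f=dict(np.load('w4.npz')); o,R=st(); p=o['tcp_pos']
C=lambda u,v,z:((ray(f,120+u/2.9-.33,20+v/2.9-.33,z)-p)@R).round(4)[:2]
for n,a in dict(wall_in=(384,300,.055),face_low=(384,315,.026),face_low29=(384,315,.030),wall_out=(384,218,.055),trayfloor=(384,381,.0688),wallfrontL=(170,405,.0928),deckL=(177,345,.026),deckR=(591,345,.026),wL=(132,260,.05),wR=(635,260,.05),ribend=(565,340,.031),ribend2=(203,340,.031),ribinL=(213,360,.026),ribinR=(555,360,.026),tL=(160,430,.0928),tR=(616,430,.0928)).items(): print(n,C(*a))
E
```

```text
t 6.1 p [0.497  0.1278 0.0914] F [ 0.1 -0.4 -0.9] M [ 0.006 -0.064  0.017] w 0.0609
[[-0.081, 0.997, 0.002], [0.997, 0.081, 0.001], [0.001, 0.002, -1.0]] q [-0.652  0.444  0.346  2.086 -0.245  0.647 -0.059]
wall_in [ 0.0588 -0.0008]
face_low [ 0.0533 -0.0009]
face_low29 [ 0.0537 -0.0009]
wall_out [ 0.072  -0.0007]
trayfloor [ 0.0474 -0.0007]
wallfrontL [ 0.0483 -0.0292]
deckL [ 0.0474 -0.0423]
deckR [0.0473 0.0406]
wL [ 0.0651 -0.0439]
wR [0.0651 0.0422]
ribend [0.049  0.0344]
ribend2 [ 0.049  -0.0361]
ribinL [ 0.0444 -0.0353]
ribinR [0.0443 0.0335]
tL [ 0.0449 -0.0307]
tR [0.0449 0.0306]
```

>>> carry_out(offset=[[0.0064,-0.0018,0],[0.0064,-0.0018,0.02],[0.0064,-0.0018,0.04],[0.0064,-0.0018,0.06],[0.0064,-0.0018,0.07],[0.0064,-0.0018,0.076]], turn=[[0,0,0],[0,0,0],[0,0,0],[0,0,0],[0,0,0],[0,0,0]])

```text
clock: 6.7
tcp_pos: [0.4945, 0.1301, 0.0513]
orientation: [-2.13, -2.309, 0.002]
contact_force: [0.2, 0.6, -0.8]
grip_width: 0.0608
```

>>> carry_out(offset=[[0,0,0.004],[0,0,0.008],[0,0,0.01],[0,0,0.01]], turn=[[0,0,0],[0,0,0],[0,0,0],[0,0,0]])

```text
clock: 7.1
tcp_pos: [0.4952, 0.1304, 0.0484]
orientation: [-2.13, -2.309, -0.001]
contact_force: [-4.6, -1.2, 11.1]
grip_width: 0.0607
```

```bash
python3 - <<'E'
from h import *
st(); f=grab('wrist','w5.png'); g=grab('side','s5.png')
a=cv2.imread('pics/w5.png')[60:330,110:400]; b=cv2.imread('pics/s5.png')[170:250,190:290]
cv2.imwrite('pics/c5.png',np.hstack([cv2.resize(a,(430,400)),cv2.resize(b,(370,400))]))
E
```

```text
t 7.1 p [0.4952 0.1304 0.0484] F [-4.6 -1.2 11.1] M [-0.19   0.721  0.03 ] w 0.0607
[[-0.081, 0.997, 0.0], [0.997, 0.081, 0.001], [0.001, 0.0, -1.0]] q [-0.623  0.518  0.306  2.104 -0.287  0.557 -0.029]
```

View pics/c5.png

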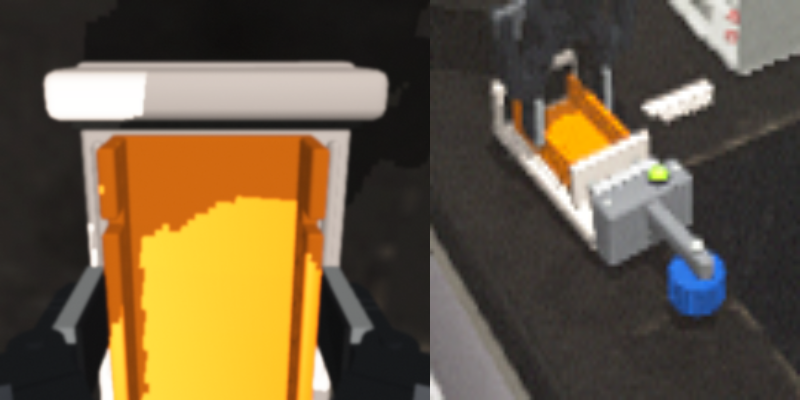

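Wrist view: the tray lies centred between the ribs (columns 100–327 in the crop), with a small gap to the wall. Side view: it lies between the wall and the gate. The height of 48.4 mm matches the tray resting on the deck. I release it.

>>> carry_out(offset=[[0,0,-0.004],[0,0,-0.004],[0,0,-0.004],[0,0,-0.004],[0,0,-0.004],[0,0,-0.1],[0,0,-0.2],[0,0,-0.3]], turn=[[0,0,0],[0,0,0],[0,0,0],[0,0,0],[0,0,0],[0,0,0],[0,0,0],[0,0,0]], hand=0)

```text
clock: 8.0
tcp_pos: [0.4945, 0.13, 0.1986]
orientation: [-2.13, -2.309, 0.003]
contact_force: [0.1, 1.7, -0.2]
grip_width: 0.0855
```

```bash
python3 - <<'E'
from h import *
o,R=st(); p=o['tcp_pos']; f=grab('wrist','w6.png'); np.savez('w6.npz',**f)
yw=.082;K=np.array([.514,-.0635,.2]);des=np.column_stack([[-np.sin(yw),np.cos(yw),0],[np.cos(yw),np.sin(yw),0],[0,0,-1]])
print('to knob',(R.T@(K-p)).round(4))
E
```

```text
t 8.0 p [0.4945 0.13   0.1986] F [ 0.1  1.7 -0.2] M [ 0.116 -0.1   -0.039] w 0.0855
[[-0.081, 0.997, -0.001], [0.997, 0.081, -0.001], [-0.001, -0.001, -1.0]] q [-0.736  0.276  0.425  2.013 -0.145  0.883 -0.152]
to knob [-0.1945  0.0039 -0.0013]
```

View pics/w6.png

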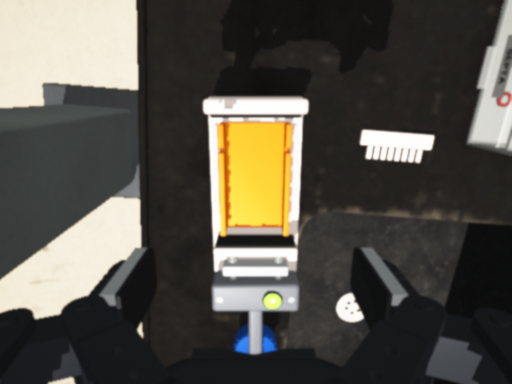

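The tray lies flat between the ribs, with the gate's black face just behind it (rows 235–247) and the arm and knob at column 256. Moving over the knob.

>>> carry_out(offset=[[-0.1,0.007,0],[-0.2,0.007,0],[-0.3,0.007,0],[-0.36,0.007,0],[-0.389,0.007,0],[-0.389,0.007,0],[-0.389,0.007,0]], turn=[[0,0,0],[0,0,0],[0,0,0],[0,0,0],[0,0,0],[0,0,0],[0,0,0]])

```text
clock: 8.75
tcp_pos: [0.5141, -0.0625, 0.1971]
orientation: [-2.129, -2.309, -0.0]
contact_force: [0.7, 0.8, 1.0]
grip_width: 0.0855
```

```bash
python3 - <<'E'
from h import *
o,R=st(); p=o['tcp_pos']; f=grab('wrist','w7.png'); np.savez('w7.npz',**f)
hsv=cv2.cvtColor(f['pixels'],cv2.COLOR_RGB2HSV); b=cv2.inRange(hsv,(95,120,50),(130,255,255))
n,l,s,c=cv2.connectedComponentsWithStats(b); i=1+s[1:,4].argsort()[-2:]; print(s[i],c[i])
m=np.isin(l,[k for k in i if s[k,4]>40]).astype(np.uint8); (cc,rad)=cv2.minEnclosingCircle(cv2.findNonZero(m)); print(cc,rad)
print('knob tool',((ray(f,*cc,.036)-p)@R).round(4), 'rad',rad*.29/f['fx'])
cv2.imwrite('pics/c7.png',cv2.resize(cv2.imread('pics/w7.png')[60:300,130:390],None,fx=2.2,fy=2.2,interpolation=cv2.INTER_CUBIC))
E
```

```text
t 8.75 p [ 0.5141 -0.0625  0.1971] F [0.7 0.8 1. ] M [ 0.017 -0.046 -0.022] w 0.0855
[[-0.081, 0.997, -0.0], [0.997, 0.081, 0.0], [0.0, -0.0, -1.0]] q [-0.416  0.297  0.503  2.004 -0.184  0.885  0.267]
[[224 151  22  49 664]
 [257 151  20  49 664]] [[235.07680723 174.89608434]
 [265.8253012  174.73493976]]
(250.43170166015625, 174.328369140625) 26.6607723236084
knob tool [ 0.0027 -0.0026  0.1611] rad 0.023301742010381626
```

View pics/c7.png

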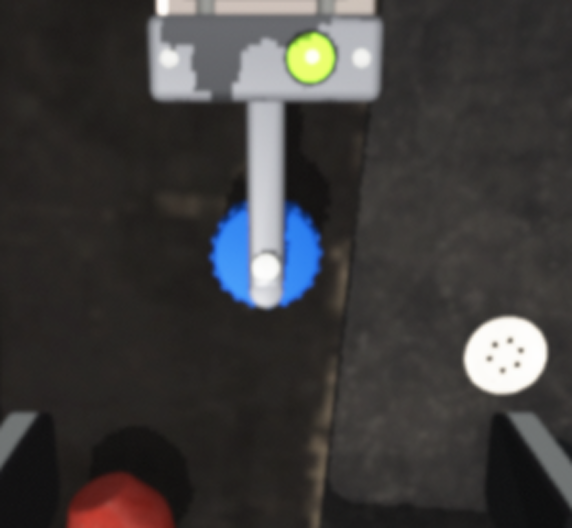

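>>> carry_out(offset=[[0.0054,-0.0044,0.06],[0.0054,-0.0044,0.12],[0.0054,-0.0044,0.18],[0.0054,-0.0044,0.23],[0.0054,-0.0044,0.28],[0.0054,-0.0044,0.33],[0.0054,-0.0044,0.346],[0.0054,-0.0044,0.346]], turn=[[0,0,-0.1],[0,0,-0.2],[0,0,-0.3],[0,0,-0.4],[0,0,-0.4],[0,0,-0.4],[0,0,-0.4],[0,0,-0.4]])

```text
clock: 9.6
tcp_pos: [0.5111, -0.0594, 0.0234]
orientation: [-1.349, -2.835, 0.001]
contact_force: [-0.8, -0.3, 0.6]
grip_width: 0.0853
```

>>> carry_out(offset=[[0,0,0],[0,0,0],[0,0,0],[0,0,0],[0,0,0],[0,0,0],[0,0,0],[0,0,0]], turn=[[0,0,0],[0,0,0],[0,0,0],[0,0,0],[0,0,0],[0,0,0],[0,0,0],[0,0,0]], hand=0.8, force=60)

```text
clock: 10.4
tcp_pos: [0.5111, -0.0616, 0.0256]
orientation: [-1.353, -2.835, 0.001]
contact_force: [-5.5, -1.8, 12.1]
grip_width: 0.0422
```

```bash
python3 -c "
from h import *
st()"
```

```text
t 10.4 p [ 0.5111 -0.0616  0.0256] F [-5.5 -1.8 12.1] M [-0.541  1.242 -0.006] w 0.0422
[[-0.629, 0.778, -0.001], [0.778, 0.629, -0.0], [0.0, -0.001, -1.0]] q [-0.197  0.558  0.246  2.1   -0.266  0.512  0.925]
```

>>> carry_out(offset=[[0,-0.003,-0.004],[0,-0.003,-0.004],[0,-0.003,-0.004],[0,-0.003,-0.004],[0,-0.003,-0.004],[0,-0.003,-0.004]], turn=[[0,0,0],[0,0,0.04],[0,0,0.08],[0,0,0.12],[0,0,0.16],[0,0,0.2]])

```text
clock: 11.0
tcp_pos: [0.5112, -0.0615, 0.0259]
orientation: [1.762, 2.6, 0.0]
contact_force: [4.6, -1.1, -15.1]
grip_width: 0.0417
```

```bash
python3 -c "
from h import *
st()"
```

```text
t 11.0 p [ 0.5112 -0.0615  0.0259] F [  4.6  -1.1 -15.1] M [-0.33  -0.836  0.164] w 0.0417
[[-0.371, 0.929, 0.001], [0.929, 0.371, -0.001], [-0.001, 0.001, -1.0]] q [-0.259  0.568  0.325  2.106 -0.353  0.518  0.706]
```

>>> carry_out(offset=[[0,0,0],[0,0,0],[0,0,0],[0,0,0],[0,0,0],[0,0,0]], turn=[[0,0,0.04],[0,0,0.08],[0,0,0.12],[0,0,0.16],[0,0,0.2],[0,0,0.24]])

```text
clock: 11.6
tcp_pos: [0.5116, -0.0614, 0.0259]
orientation: [2.198, 2.242, 0.001]
contact_force: [6.3, -1.2, -15.6]
grip_width: 0.0422
```

```bash
python3 -c "
from h import *
st()"
```

```text
t 11.6 p [ 0.5116 -0.0614  0.0259] F [  6.3  -1.2 -15.6] M [-0.297 -0.917  0.195] w 0.0422
[[-0.02, 1.0, 0.002], [1.0, 0.02, -0.001], [-0.001, 0.002, -1.0]] q [-0.332  0.585  0.419  2.11  -0.457  0.532  0.444]
```

>>> carry_out(offset=[[0,0,0.002],[0,0,0.002],[0,0,0.002],[0,0,0.002]], turn=[[0,0,0.04],[0,0,0.08],[0,0,0.12],[0,0,0.16]])

```text
clock: 12.0
tcp_pos: [0.5118, -0.0614, 0.0258]
orientation: [2.451, 1.963, 0.003]
contact_force: [3.1, -0.6, -3.7]
grip_width: 0.0423
```

```bash
python3 -c "
from h import *
st()"
```

```text
t 12.0 p [ 0.5118 -0.0614  0.0258] F [ 3.1 -0.6 -3.7] M [-0.069 -0.318  0.215] w 0.0423
[[0.219, 0.976, 0.002], [0.976, -0.219, -0.0], [0.0, 0.002, -1.0]] q [-0.378  0.6    0.481  2.113 -0.528  0.544  0.27 ]
```

>>> carry_out(offset=[[0,0,0],[0,0,0],[0,0,0],[0,0,0],[0,0,0]], turn=[[0,0,0.04],[0,0,0.08],[0,0,0.12],[0,0,0.16],[0,0,0.2]])

```text
clock: 12.5
tcp_pos: [0.5121, -0.0615, 0.0258]
orientation: [2.717, 1.574, 0.003]
contact_force: [4.2, -1.1, -5.6]
grip_width: 0.042
```

```bash
python3 -c "
from h import *
st(); f=grab('top','t8.png'); cv2.imwrite('pics/c8.png',cv2.resize(cv2.imread('pics/t8.png')[190:245,200:322],(732,330),interpolation=cv2.INTER_CUBIC))"
```

```text
t 12.5 p [ 0.5121 -0.0615  0.0258] F [ 4.2 -1.1 -5.6] M [-0.17  -0.469  0.241] w 0.042
[[0.497, 0.868, 0.003], [0.868, -0.497, -0.0], [0.001, 0.003, -1.0]] q [-0.436  0.621  0.559  2.116 -0.614  0.564  0.05 ]
```

>>> carry_out(offset=[[0,0,0],[0,0,0],[0,0,0],[0,0,0],[0,0,0],[0,0,0]], turn=[[0,0,0],[0,0,0],[0,0,0],[0,0,0],[0,0,0],[0,0,0]], hand=0)

```text
clock: 13.15
tcp_pos: [0.5106, -0.0616, 0.0253]
orientation: [-2.717, -1.577, -0.0]
contact_force: [0.1, -0.1, 0.3]
grip_width: 0.0853
```

>>> carry_out(offset=[[0,0,0],[0,0,0],[0,0,0],[0,0,0],[0,0,0],[0,0,0],[0,0,0],[0,0,0]], turn=[[0,0,-0.1],[0,0,-0.2],[0,0,-0.3],[0,0,-0.4],[0,0,-0.5],[0,0,-0.6],[0,0,-0.7],[0,0,-0.8]])

```text
clock: 13.95
tcp_pos: [0.5106, -0.0617, 0.0253]
orientation: [1.343, 2.84, -0.0]
contact_force: [0.7, -0.0, -1.1]
grip_width: 0.0852
```

```bash
python3 -c "
from h import *
st()"
```

```text
t 13.95 p [ 0.5106 -0.0617  0.0253] F [ 0.7 -0.  -1.1] M [0.01  0.018 0.012] w 0.0852
[[-0.634, 0.773, 0.0], [0.773, 0.634, -0.0], [-0.0, -0.0, -1.0]] q [-0.195  0.558  0.243  2.102 -0.264  0.51   0.932]
```

>>> carry_out(offset=[[0,0.001,0],[0,0.001,0],[0,0.001,0],[0,0.001,0],[0,0.001,0],[0,0.001,0],[0,0.001,0]], turn=[[0,0,0],[0,0,0],[0,0,0],[0,0,0],[0,0,0],[0,0,0],[0,0,0]], hand=0.8, force=60)

```text
clock: 14.65
tcp_pos: [0.5109, -0.0614, 0.0256]
orientation: [-1.355, -2.834, 0.0]
contact_force: [-1.9, -0.6, 6.3]
grip_width: 0.0422
```

```bash
python3 -c "
from h import *
st()"
```

```text
t 14.65 p [ 0.5109 -0.0614  0.0256] F [-1.9 -0.6  6.3] M [-0.049  0.372 -0.063] w 0.0422
[[-0.628, 0.778, -0.0], [0.778, 0.628, -0.0], [0.0, -0.0, -1.0]] q [-0.198  0.558  0.246  2.101 -0.267  0.511  0.925]
```

>>> carry_out(offset=[[0,0,-0.001],[0,0,-0.001],[0,0,-0.001]], turn=[[0,0,0.04],[0,0,0.08],[0,0,0.12]])

```text
clock: 14.95
tcp_pos: [0.511, -0.0612, 0.0257]
orientation: [1.606, 2.7, -0.001]
contact_force: [-0.3, -1.3, -0.9]
grip_width: 0.042
```

```bash
python3 -c "
from h import *
st()"
```

```text
t 14.95 p [ 0.511  -0.0612  0.0257] F [-0.3 -1.3 -0.9] M [-0.052 -0.086  0.174] w 0.042
[[-0.477, 0.879, -0.0], [0.879, 0.477, -0.0], [-0.0, -0.0, -1.0]] q [-0.236  0.564  0.294  2.104 -0.319  0.516  0.792]
```

>>> carry_out(offset=[[0,0,0],[0,0,0]], turn=[[0,0,0.04],[0,0,0.08]])

```text
clock: 15.15
tcp_pos: [0.5112, -0.0612, 0.0257]
orientation: [1.765, 2.598, -0.0]
contact_force: [1.3, -0.4, -1.2]
grip_width: 0.042
```

```bash
python3 -c "
from h import *
st()"
```

```text
t 15.15 p [ 0.5112 -0.0612  0.0257] F [ 1.3 -0.4 -1.2] M [-0.052 -0.134  0.205] w 0.042
[[-0.369, 0.93, 0.0], [0.93, 0.369, -0.001], [-0.001, -0.0, -1.0]] q [-0.261  0.569  0.326  2.105 -0.354  0.519  0.705]
```

>>> carry_out(offset=[[0,0,0],[0,0,0]], turn=[[0,0,0.04],[0,0,0.08]])

```text
clock: 15.35
tcp_pos: [0.5113, -0.0611, 0.0257]
orientation: [1.917, 2.488, -0.0]
contact_force: [1.0, -0.7, -2.1]
grip_width: 0.0424
```

```bash
python3 -c "
from h import *
st()"
```

```text
t 15.35 p [ 0.5113 -0.0611  0.0257] F [ 1.  -0.7 -2.1] M [-0.136 -0.206  0.184] w 0.0424
[[-0.255, 0.967, 0.0], [0.967, 0.255, -0.001], [-0.001, 0.0, -1.0]] q [-0.285  0.574  0.357  2.107 -0.389  0.523  0.617]
```

>>> carry_out(offset=[[0,0,0],[0,0,0]], turn=[[0,0,0.04],[0,0,0.08]])

```text
clock: 15.55
tcp_pos: [0.5115, -0.0611, 0.0257]
orientation: [2.063, 2.368, -0.0]
contact_force: [1.5, -0.5, -2.0]
grip_width: 0.0424
```

```bash
python3 -c "
from h import *
st()"
```

```text
t 15.55 p [ 0.5115 -0.0611  0.0257] F [ 1.5 -0.5 -2. ] M [-0.075 -0.242  0.249] w 0.0424
[[-0.137, 0.991, 0.001], [0.991, 0.137, -0.001], [-0.001, 0.001, -1.0]] q [-0.309  0.58   0.389  2.108 -0.424  0.527  0.53 ]
```

```bash
cat > avg.py <<'E'
from h import *
M=[]
for i in range(8):
    grab('top'); M.append(r.get_obs()['moment'][2])
o,R=st(); print('Mz',np.round(M,3),np.mean(M).round(3),'yaw',np.arctan2(R[1,1],R[0,1]).round(4))
E
python3 avg.py
```

```text
t 15.95 p [ 0.5115 -0.0611  0.0257] F [ 3.3 -0.1 -5.4] M [-0.002 -0.629 -0.153] w 0.0422
[[-0.141, 0.99, 0.001], [0.99, 0.141, 0.0], [-0.0, 0.001, -1.0]] q [-0.307  0.579  0.387  2.108 -0.423  0.527  0.533]
Mz [-0.146 -0.196 -0.185 -0.213 -0.164 -0.172 -0.098 -0.153] -0.166 yaw 0.1413
```

>>> carry_out(offset=[[0,0,0],[0,0,0]], turn=[[0,0,0.04],[0,0,0.08]])

```text
clock: 16.15
tcp_pos: [0.5116, -0.0611, 0.0257]
orientation: [2.199, 2.243, 0.001]
contact_force: [4.0, -0.3, -7.6]
grip_width: 0.0421
```

```bash
python3 avg.py
```

```text
t 16.55 p [ 0.5116 -0.0611  0.0258] F [ 5.7 -0.2 -8.3] M [ 0.064 -1.055 -0.141] w 0.0426
[[-0.022, 1.0, 0.001], [1.0, 0.022, 0.0], [0.0, 0.001, -1.0]] q [-0.331  0.586  0.418  2.109 -0.458  0.533  0.447]
Mz [-0.106 -0.24  -0.185 -0.198 -0.234 -0.158 -0.209 -0.141] -0.184 yaw 0.0224
```

>>> carry_out(offset=[[0,0,0.001],[0,0,0.001]], turn=[[0,0,0.04],[0,0,0.08]])

```text
clock: 16.75
tcp_pos: [0.5117, -0.0611, 0.0257]
orientation: [2.328, 2.109, 0.002]
contact_force: [4.0, -0.2, -2.7]
grip_width: 0.0419
```

```bash
python3 -c "
from h import *
st()"
```

```text
t 16.75 p [ 0.5117 -0.0611  0.0257] F [ 4.  -0.2 -2.7] M [ 0.138 -0.739  0.225] w 0.0419
[[0.099, 0.995, 0.001], [0.995, -0.099, 0.0], [0.001, 0.001, -1.0]] q [-0.355  0.593  0.449  2.111 -0.493  0.539  0.359]
```

>>> carry_out(offset=[[0,0,0]], turn=[[0,0,0.04]])

```text
clock: 16.85
tcp_pos: [0.5118, -0.0611, 0.0257]
orientation: [2.39, 2.038, 0.002]
contact_force: [3.6, 0.6, -3.3]
grip_width: 0.0421
```

```bash
python3 -c "
from h import *
st()"
```

```text
t 16.85 p [ 0.5118 -0.0611  0.0257] F [ 3.6  0.6 -3.3] M [ 0.113 -0.771  0.195] w 0.0421
[[0.158, 0.987, 0.001], [0.987, -0.158, 0.0], [0.0, 0.001, -1.0]] q [-0.367  0.596  0.465  2.111 -0.511  0.542  0.315]
```

>>> carry_out(offset=[[0,0,0]], turn=[[0,0,0.04]])

```text
clock: 16.95
tcp_pos: [0.5119, -0.0612, 0.0257]
orientation: [2.45, 1.965, 0.002]
contact_force: [4.1, 0.9, -2.4]
grip_width: 0.0423
```

```bash
python3 -c "
from h import *
st()"
```

```text
t 16.95 p [ 0.5119 -0.0612  0.0257] F [ 4.1  0.9 -2.4] M [ 0.064 -0.847  0.292] w 0.0423
[[0.217, 0.976, 0.001], [0.976, -0.217, 0.0], [0.001, 0.001, -1.0]] q [-0.378  0.6    0.481  2.112 -0.528  0.545  0.271]
```

>>> carry_out(offset=[[0,0,0]], turn=[[0,0,0.04]])

```text
clock: 17.05
tcp_pos: [0.512, -0.0612, 0.0257]
orientation: [2.508, 1.89, 0.002]
contact_force: [4.7, 0.3, -3.5]
grip_width: 0.0419
```

```bash
python3 -c "
from h import *
st()"
```

```text
t 17.05 p [ 0.512  -0.0612  0.0257] F [ 4.7  0.3 -3.5] M [ 0.02  -0.921  0.258] w 0.0419
[[0.275, 0.961, 0.002], [0.961, -0.275, 0.0], [0.001, 0.002, -1.0]] q [-0.39   0.604  0.496  2.113 -0.545  0.549  0.227]
```

>>> carry_out(offset=[[0,0,0]], turn=[[0,0,0.04]])

```text
clock: 17.15
tcp_pos: [0.512, -0.0612, 0.0257]
orientation: [2.563, 1.814, 0.002]
contact_force: [5.0, 0.2, -3.5]
grip_width: 0.0425
```

```bash
python3 -c "
from h import *
st()"
```

```text
t 17.15 p [ 0.512  -0.0612  0.0257] F [ 5.   0.2 -3.5] M [ 0.038 -0.887  0.245] w 0.0425
[[0.332, 0.943, 0.002], [0.943, -0.332, 0.0], [0.001, 0.002, -1.0]] q [-0.402  0.608  0.512  2.113 -0.562  0.553  0.183]
```

>>> carry_out(offset=[[0,0,0]], turn=[[0,0,0.04]])

```text
clock: 17.25
tcp_pos: [0.5121, -0.0612, 0.0257]
orientation: [2.617, 1.737, 0.002]
contact_force: [4.9, 0.1, -4.6]
grip_width: 0.0423
```

```bash
python3 -c "
from h import *
st()"
```

```text
t 17.25 p [ 0.5121 -0.0612  0.0257] F [ 4.9  0.1 -4.6] M [-0.004 -0.943  0.229] w 0.0423
[[0.388, 0.922, 0.002], [0.922, -0.388, -0.0], [0.001, 0.002, -1.0]] q [-0.413  0.612  0.527  2.114 -0.579  0.557  0.139]
```

>>> carry_out(offset=[[0,0,0]], turn=[[0,0,0.04]])

```text
clock: 17.35
tcp_pos: [0.5121, -0.0613, 0.0257]
orientation: [2.667, 1.657, 0.003]
contact_force: [5.7, -1.2, -4.7]
grip_width: 0.0423
```

```bash
python3 -c "
from h import *
st()"; python3 avg.py
```

```text
t 17.35 p [ 0.5121 -0.0613  0.0257] F [ 5.7 -1.2 -4.7] M [-0.04  -0.979  0.284] w 0.0423
[[0.443, 0.897, 0.002], [0.897, -0.443, -0.0], [0.001, 0.002, -1.0]] q [-0.425  0.617  0.543  2.115 -0.597  0.561  0.095]
t 17.75 p [ 0.5121 -0.0612  0.0257] F [ 4.7 -0.8 -3.7] M [ 0.011 -1.007 -0.133] w 0.0422
[[0.441, 0.897, 0.002], [0.897, -0.441, 0.0], [0.001, 0.002, -1.0]] q [-0.424  0.617  0.542  2.115 -0.596  0.561  0.097]
Mz [-0.058 -0.096 -0.094 -0.132 -0.098 -0.064 -0.084 -0.133] -0.095 yaw -0.457
```

>>> carry_out(offset=[[0,0,0],[0,0,0],[0,0,0],[0,0,0],[0,0,0],[0,0,-0.1],[0,0,-0.2],[0,0,-0.3]], turn=[[0,0,0],[0,0,0],[0,0,0],[0,0,0],[0,0,0],[0,0,0],[0,0,-0.1],[0,0,-0.2]], hand=0)

```text
clock: 18.55
tcp_pos: [0.5103, -0.0616, 0.1766]
orientation: [-2.385, -2.045, 0.004]
contact_force: [1.3, 0.9, 0.8]
grip_width: 0.0854
```

>>> carry_out(offset=[[0,0,-0.04],[0,0,-0.046],[0,0,-0.046]], turn=[[0,0,-0.1],[0,0,-0.16],[0,0,-0.16]])

```text
clock: 18.85
tcp_pos: [0.5114, -0.0612, 0.1993]
orientation: [2.128, 2.31, 0.003]
contact_force: [-0.3, 0.1, 0.4]
grip_width: 0.0855
```

>>> carry_out(offset=[[0.1,0,0],[0.2,0,0],[0.3,0,0],[0.36,0,0],[0.383,0,0],[0.383,0,0],[0.383,0,0]], turn=[[0,0,0],[0,0,0],[0,0,0],[0,0,0],[0,0,0],[0,0,0],[0,0,0]])

```text
clock: 19.55
tcp_pos: [0.4954, 0.1278, 0.1979]
orientation: [2.133, 2.306, -0.002]
contact_force: [-0.1, -0.7, 0.2]
grip_width: 0.0857
```

```bash
python3 - <<'E'
from h import *
st(); f=grab('wrist','w9.png'); np.savez('w9.npz',**f)
a=cv2.imread('pics/w6.png')[85:275,195:315]; b=cv2.imread('pics/w9.png')[85:275,195:315]
cv2.imwrite('pics/c9.png',cv2.resize(np.hstack([a,b]),(756,598),interpolation=cv2.INTER_CUBIC))
E
```

```text
t 19.55 p [0.4954 0.1278 0.1979] F [-0.1 -0.7  0.2] M [ 0.03  -0.005 -0.06 ] w 0.0857
[[-0.078, 0.997, -0.001], [0.997, 0.078, -0.001], [-0.001, -0.001, -1.0]] q [-0.871  0.297  0.599  2.021 -0.214  0.885 -0.078]
```

View pics/c9.png

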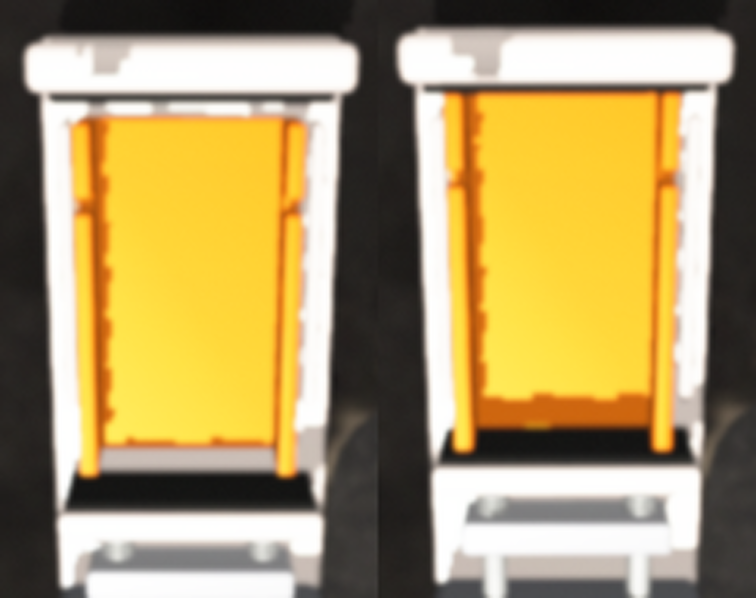

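After the closing strokes the tray lies against the wall's rubber, and the gate touches its rear. Before and after also show the spring gap between the gate and its carrier, which has shrunk a little (29 to about 25 crop px). I measure that.

```bash
python3 - <<'E'
from h import *
for n in ('w6','w9'):
    f=dict(np.load(n+'.npz')); g=cv2.cvtColor(f['pixels'],cv2.COLOR_RGB2GRAY).astype(float)
    s=np.mean([g[:,c] for c in range(246,263)],0); print(n,[(i,int(s[i])) for i in range(225,280)])
    cz=(-f['R'].T@f['t']); print(cz)
E
```

```text
w6 [(225, 180), (226, 158), (227, 166), (228, 184), (229, 191), (230, 193), (231, 192), (232, 187), (233, 165), (234, 121), (235, 64), (236, 28), (237, 20), (238, 19), (239, 20), (240, 20), (241, 20), (242, 21), (243, 22), (244, 29), (245, 40), (246, 65), (247, 122), (248, 197), (249, 242), (250, 253), (251, 254), (252, 255), (253, 255), (254, 254), (255, 252), (256, 239), (257, 206), (258, 173), (259, 147), (260, 131), (261, 127), (262, 125), (263, 124), (264, 126), (265, 139), (266, 179), (267, 229), (268, 248), (269, 252), (270, 253), (271, 252), (272, 252), (273, 251), (274, 249), (275, 234), (276, 171), (277, 103), (278, 80), (279, 77)]
[0.48870657 0.20318706 0.32661528]
w9 [(225, 20), (226, 20), (227, 20), (228, 22), (229, 28), (230, 37), (231, 57), (232, 106), (233, 180), (234, 237), (235, 252), (236, 254), (237, 255), (238, 255), (239, 254), (240, 254), (241, 247), (242, 220), (243, 178), (244, 149), (245, 132), (246, 127), (247, 126), (248, 125), (249, 128), (250, 149), (251, 198), (252, 240), (253, 251), (254, 253), (255, 253), (256, 252), (257, 252), (258, 252), (259, 250), (260, 241), (261, 217), (262, 196), (263, 192), (264, 191), (265, 191), (266, 190), (267, 180), (268, 151), (269, 107), (270, 80), (271, 76), (272, 76), (273, 77), (274, 77), (275, 77), (276, 77), (277, 77), (278, 77), (279, 78)]
[0.48975248 0.20095149 0.32588483]
```

>>> carry_out(offset=[[-0.1,0.0026,0],[-0.2,0.0026,0],[-0.3,0.0026,0],[-0.36,0.0026,0],[-0.38,0.0026,0],[-0.38,0.0026,0.08],[-0.38,0.0026,0.16],[-0.38,0.0026,0.24]], turn=[[0,0,0],[0,0,0],[0,0,-0.05],[0,0,-0.1],[0,0,-0.15],[0,0,-0.2],[0,0,-0.2],[0,0,-0.2]])

```text
clock: 20.4
tcp_pos: [0.512, -0.0622, 0.0774]
orientation: [1.765, 2.597, 0.0]
contact_force: [0.3, 0.1, -0.4]
grip_width: 0.0853
```

```bash
python3 -c "
from h import *
o,R=st(); print((R.T@(np.array([.5114,-.0613,.0253])-o['tcp_pos'])).round(4))"
```

```text
t 20.4 p [ 0.512  -0.0622  0.0774] F [ 0.3  0.1 -0.4] M [ 0.09  -0.027  0.007] w 0.0853
[[-0.368, 0.93, 0.001], [0.93, 0.368, -0.001], [-0.001, 0.001, -1.0]] q [-0.383  0.496  0.483  2.094 -0.382  0.635  0.738]
[ 0.0011 -0.0003  0.0521]
```

>>> carry_out(offset=[[0.002,-0.0005,0.05],[0.002,-0.0005,0.09],[0.002,-0.0005,0.104],[0.002,-0.0005,0.104]], turn=[[0,0,0],[0,0,0],[0,0,0],[0,0,0]])

```text
clock: 20.8
tcp_pos: [0.5109, -0.0604, 0.0258]
orientation: [-1.764, -2.599, 0.002]
contact_force: [-0.3, 0.3, -0.3]
grip_width: 0.0858
```

>>> carry_out(offset=[[0,0,0],[0,0,0],[0,0,0],[0,0,0],[0,0,0],[0,0,0],[0,0,0],[0,0,0]], turn=[[0,0,0],[0,0,0],[0,0,0],[0,0,0],[0,0,0],[0,0,0],[0,0,0],[0,0,0]], hand=0.8, force=60)

```text
clock: 21.6
tcp_pos: [0.5106, -0.0595, 0.0275]
orientation: [-1.761, -2.6, 0.001]
contact_force: [-5.5, -1.2, 13.4]
grip_width: 0.0421
```

```bash
python3 -c "
from h import *
st()"
```

```text
t 21.6 p [ 0.5106 -0.0595  0.0275] F [-5.5 -1.2 13.4] M [-0.367  1.417 -0.054] w 0.0421
[[-0.371, 0.929, -0.001], [0.929, 0.371, 0.0], [0.001, -0.001, -1.0]] q [-0.331  0.581  0.413  2.11  -0.447  0.536  0.792]
```

>>> carry_out(offset=[[0,0,0],[0,0,0]], turn=[[0,0,0.04],[0,0,0.08]])

```text
clock: 21.8
tcp_pos: [0.5109, -0.0594, 0.0275]
orientation: [-1.916, -2.489, 0.0]
contact_force: [-4.6, -1.7, 11.1]
grip_width: 0.0423
```

```bash
python3 -c "
from h import *
st()"
```

```text
t 21.8 p [ 0.5109 -0.0594  0.0275] F [-4.6 -1.7 11.1] M [-0.319  1.25   0.333] w 0.0423
[[-0.256, 0.967, -0.001], [0.967, 0.256, 0.0], [0.001, -0.001, -1.0]] q [-0.355  0.587  0.445  2.111 -0.482  0.542  0.703]
```

>>> carry_out(offset=[[0,0,0]], turn=[[0,0,0.02]])

```text
clock: 21.9
tcp_pos: [0.511, -0.0593, 0.0275]
orientation: [-1.952, -2.461, 0.0]
contact_force: [-4.9, -0.2, 11.1]
grip_width: 0.042
```

```bash
python3 -c "
from h import *
st()"
```

```text
t 21.9 p [ 0.511  -0.0593  0.0275] F [-4.9 -0.2 11.1] M [-0.365  1.255  0.342] w 0.042
[[-0.227, 0.974, -0.001], [0.974, 0.227, 0.0], [0.0, -0.0, -1.0]] q [-0.361  0.589  0.453  2.111 -0.49   0.543  0.681]
```

>>> carry_out(offset=[[0,0,0]], turn=[[0,0,0.02]])

```text
clock: 22.0
tcp_pos: [0.5111, -0.0593, 0.0275]
orientation: [-1.988, -2.432, 0.0]
contact_force: [-4.7, -1.1, 12.3]
grip_width: 0.0423
```

```bash
python3 -c "
from h import *
st()"; python3 avg.py
```

```text
t 22.0 p [ 0.5111 -0.0593  0.0275] F [-4.7 -1.1 12.3] M [-0.384  1.232  0.28 ] w 0.0423
[[-0.199, 0.98, -0.0], [0.98, 0.199, 0.0], [0.0, -0.0, -1.0]] q [-0.367  0.591  0.461  2.112 -0.499  0.545  0.66 ]
t 22.4 p [ 0.5111 -0.0593  0.0275] F [-5.6 -1.  12.2] M [-0.242  1.176 -0.053] w 0.0422
[[-0.199, 0.98, -0.0], [0.98, 0.199, 0.0], [0.001, -0.0, -1.0]] q [-0.367  0.591  0.46   2.112 -0.499  0.545  0.66 ]
Mz [ 0.186 -0.013 -0.037 -0.063 -0.063 -0.053 -0.084 -0.053] -0.023 yaw 0.2004
```

Moving torque is now about 0.115 N m over free running, the resting comparison says the same, and the spring picture implies about 15 N. I let go and check the spring gap again from above.

>>> carry_out(offset=[[0,0,0],[0,0,0],[0,0,0],[0,0,0],[0,0,0],[0,0,-0.1],[0,0,-0.2],[0,0,-0.3]], turn=[[0,0,0],[0,0,0],[0,0,0],[0,0,0],[0,0,0],[0,0,0],[0,0,0.04],[0,0,0.08]], hand=0)

```text
clock: 23.2
tcp_pos: [0.511, -0.059, 0.1776]
orientation: [-2.133, -2.306, 0.002]
contact_force: [2.0, 0.0, 0.2]
grip_width: 0.0855
```

>>> carry_out(offset=[[0.08,0,-0.03],[0.18,0,-0.043],[0.28,0,-0.043],[0.35,0,-0.043],[0.378,0,-0.043],[0.378,0,-0.043],[0.378,0,-0.043]], turn=[[0,0,0],[0,0,0],[0,0,0],[0,0,0],[0,0,0],[0,0,0],[0,0,0]])

```text
clock: 23.9
tcp_pos: [0.4964, 0.1278, 0.1977]
orientation: [2.131, 2.308, -0.001]
contact_force: [-0.0, -1.0, 0.7]
grip_width: 0.0854
```

```bash
python3 - <<'E'
from h import *
st(); f=grab('wrist','w10.png'); np.savez('w10.npz',**f)
def cross(s,lo,hi,val,sgn):
    for i in range(lo,hi):
        if sgn*(s[i]-val)<0<=sgn*(s[i+1]-val): return i+(val-s[i])/(s[i+1]-s[i])
for n in ('w6','w9','w10'):
    f=dict(np.load(n+'.npz')); g=cv2.cvtColor(f['pixels'],cv2.COLOR_RGB2GRAY).astype(float); C=-f['R'].T@f['t']
    for cs in ((246,254),(254,262)):
        s=g[:,cs[0]:cs[1]].mean(1)
        a=cross(s,222,260,127,1); b=cross(s,int(a)+3,275,190,-1); c=cross(s,int(b)+1,285,190,1); u=sum(cs)/2
        P=[ray(f,u,v,.057) for v in (a,b,c)]; print(n,np.round([a,b,c],2),'gate-carrier mm',round(1e3*np.linalg.norm(P[2]-P[0]),2),round(1e3*np.linalg.norm(P[2]-P[1]),2))
E
```

```text
t 23.9 p [0.4964 0.1278 0.1977] F [-0.  -1.   0.7] M [-0.026 -0.066 -0.007] w 0.0854
[[-0.079, 0.997, -0.0], [0.997, 0.079, -0.001], [-0.001, -0.0, -1.0]] q [-0.936  0.313  0.684  2.023 -0.252  0.889 -0.035]
w6 [247.06 257.5  266.2 ] gate-carrier mm 19.14 8.78
w6 [247.05 257.51 266.23] gate-carrier mm 19.18 8.81
w9 [232.28 242.76 250.81] gate-carrier mm 17.96 7.88
w9 [232.27 242.69 250.83] gate-carrier mm 17.99 7.97
w10 [232.34 242.5  249.97] gate-carrier mm 17.06 7.31
w10 [232.3  242.49 250.  ] gate-carrier mm 17.13 7.34
```

```bash
python3 - <<'E'
import cv2,numpy as np
a=cv2.imread('pics/w10.png'); cv2.imwrite('pics/c10.png',cv2.resize(a[80:290,120:440],(800,525),interpolation=cv2.INTER_CUBIC))
E
```

```text
(no output)
```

View pics/c10.png

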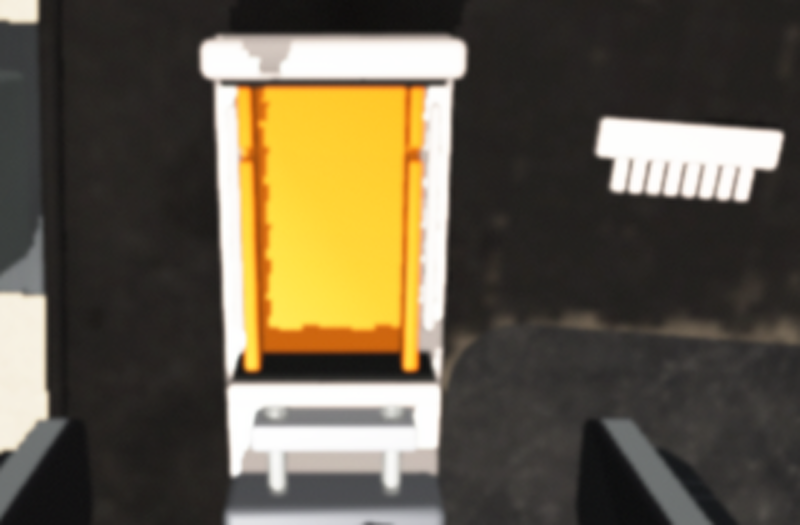

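The tray is flat, held between the wall's rubber and the gate. The spring is compressed by about 2.1 mm, or about 17 N, which agrees with the torque. I hand in.

```bash
python3 -c "
from h import *
st(); print(r.hand_in())"
```

```text
t 23.95 p [0.4965 0.1272 0.1978] F [-0.8  0.3 -0.1] M [ 0.001 -0.007 -0.048] w 0.0853
[[-0.078, 0.997, -0.0], [0.997, 0.078, -0.001], [-0.001, -0.0, -1.0]] q [-0.935  0.313  0.685  2.023 -0.253  0.889 -0.036]
the job is handed in; nothing more can be done
None
```

The job is done and handed in at 24 s of the 64 s allowed; no verdict was reported. I set the amber tray flat on the deck between the ribs. I then turned the knob about 2.5 rad clockwise in three grips, let go and lifted clear.

- **Squeeze:** the estimates put it at roughly 15–20 N, against the 18 N asked and the 32 N limit.
  - The torque while turning was about 0.115 N m over free running, or about 19 N; single readings were noisy by about 0.03 N m.
  - The same comparison at rest gave about 20 N.
  - The gate's springs had shortened by about 2.1 mm in the wrist pictures, or about 17 N. One pair of edges gave only 1.5 mm, or about 12 N.
- **Disagreement:** after the second grip the methods spread more widely. The pictures then showed about 6–9 N, and the torque 9 to 13 N. They came closer together by the end.
- **Tray:** the last picture, taken after letting go, shows it flat and straight between the ribs. It is held against the wall's rubber with the gate touching its other end.
- **Other things:** the gripper was open and touching nothing. The comb is where it was. I did not re-check the bottles and timer by picture, but the arm never went near them.

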